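Push the spray can up the rack's ramp to its stop

TASK

The blue spray can lies on its side on the level tray at the foot of the wooden rack. With the fingertips push it slowly and steadily up the shallow ramp, so that it drives the yellow sliding plate ahead of it all the way to the plate's end stop, and leave it lying square against the plate on the landing at the top. Never let it roll back from the plate on the way, do not bat it or lift it, and leave the other things on the bench where they are.

Things in the scene. Friction and masses are not known exactly. Their poses are not given: they have to be found in the camera images.
- rack: fixed wooden can rack 310 long, 234 wide. Origin on the bench below the middle of the level tray; x points up the ramp, y across to the left, z up. Lip 18 high at x -70 to -60; tray floor z = 12 at x -60 to 30; grey ramp from z = 12 at x 30 to z = 26 at x 130 (8 degrees); then the landing. Side walls 12 thick, tops z = 50, inner faces y = -105 and 105
- crest (a point): mid-width point at the top of the ramp where the landing begins: rack x = 130, z = 26; axes as the rack's. From here the landing falls very slightly (2 degrees) away from the ramp, to z = 22 at rack x = 240, so that a can there does not roll back. The plate's end posts stand on the side walls at rack x = 225 to 240, up to z = 86
- can: blue spray can lying across the rack, rigid, about 0.25 kg, free to roll. 190 long, 66 in diameter. Origin on its axis half-way along; y runs along the can to the red cap, x and z turn as it rolls. Blue body, radius 33, from y = -95 to 65; red cap, radius 28, from 65 to 95. Home at the top, its axis is at rack x = 180, z = 57
- plate_face (a point): middle of the face of the yellow sliding plate that the can meets (the face looks down the ramp), 50 above the bench. The plate is an upright bridge, 12 thick, z = 30 to 81, 234 wide above the side walls and 150 wide between them. It slides level along the rack's x axis on the tops of the side walls; its axes are those of the rack
- plate (a joint): travel of the yellow plate up the rack: 0 nearest the tray (its face at rack x = 50), 0.163 m against its end stop (face at rack x = 213). It starts at 0 to 0.010. Held only by light friction (about 0.5 N), it stays where it is left; the can pushes it ahead and is not fastened to it
- screw_jar: amber glass jar of screws with a steel lid, 64 in diameter, 85 high, standing on the bench left of the rack. Origin under its centre. Leave alone
- tape: yellow tape measure, 60 by 32, 60 high, standing on the bench left of the rack. Origin under its centre. Leave alone
- driver: screwdriver with an orange handle, about 200 long, lying on the bench right of the rack along its own x axis. Leave alone

How it is judged:
By the outcome, as a careful person would: the job done as asked, in the order asked, and still so for the second after the job is handed in, with the robot touching nothing.
It also fails if it takes over 43 s, if anything falls off the work surface, if the arm or the gripper's body presses on something with over 40 N, if the wrist force passes 120 N, or if a joint passes its speed limit or range.

ROBOT

A 6-joint arm with a two-finger parallel gripper is mounted at the origin on the work surface. World frame = base frame: x ahead of the robot, y to its left, z up, the work surface at z = 0. Lengths are in m, angles in rad, forces in N, time in s.
With the tool pointing down it reaches from about 0.3 to 0.85 m from the base axis. Payload 4.2 kg.
Tool frame: the origin (TCP) lies on the centre line of the jaws, within the pads' length; the fingertips stand 22 mm ahead of it and the grasp point (between the pads) lies 3 mm ahead of it; z points along the fingers, y is the line along which they close (so a half turn about z gives the same grasp; the last joint's range is limited). The gripper opens to 91 mm and grips with 3 to 60 N. Pads are 32 mm wide; open, the fingers measure 118 mm over their backs; the gripper's body (76 mm by 178 mm) begins 60 mm behind the grasp point.
Start: joints at [-1.363, 0.32, 1.565, -0, 1.257, -0.02], TCP at [0.13, -0.56, 0.236] pointing down, gripper open.
Joint ranges: [-3.11, 3.11], [-0.84, 2.01], [0.21, 2.61], [-1.34, 4.49], [0.05, 2.63], [-2.56, 2.56]. Speed limits (rad/s): [2.57, 2.57, 3.14, 3.14, 3.14, 3.14].

INTERFACE

Orientations are given as a unit quaternion [w, x, y, z].
In Python, from plant import env gives the robot as it stands.
- The arm moves only by the shell command python3 -m inch 'ROWS' [FORCE]. ROWS is JSON, a list of rows, each an object with "rot": the turn, a rotation vector about the tool's x, y, z normalised to -1 to 1, where 1 is 180 degrees, a list of three; "linear": the shift along the tool's x, y, z normalised to -1 to 1, where 1 is 200 mm, a list of three; "claw": the finger opening in mm, from 0 to 91.2. In form: [{"rot": [wx, wy, wz], "linear": [x, y, z], "claw": claw}, ...]. A call has 1 to 20 rows; each row is the pose to reach, as a shift and turn from the pose commanded when the call began, along the tool's axes at that moment, turning the shorter way round; what a row does not reach only later rows make up. A row lasts 1/10 s, in which the tool goes at most 50 mm and 8.59 degrees, less where a joint would pass 70% of its speed; a pose out of reach is approached as far as the arm can. A call with a number of a shift or a turn outside -1 to 1 is refused whole. A call with a gripper value outside its range is refused whole. The fingers move at their own pace and stop on an object; FORCE is the grip in N (left out, the last holds). Time passes only in rows, so rows that repeat a pose let the fingers close. It gives the time, the measured TCP pose, the force, the opening and the grip force at its end, in the units of the state.
- env.state(): the state, without advancing time (a new reading comes with each control period).
- env.snapshot(name): name is "scene" or "top" or "wrist"; returns the picture (384x512x3 uint8, red, green, blue); there is no depth.
- env.camera_info(name): a dict with "fx", "fy", "cx", "cy" (pixels), "R" (3x3) and "t" (3): a world point X has camera coordinates R X + t. Camera axes: x right, y down, z forward; pixel columns grow to the right and rows downward; lengths in m; the calibration is good to about 2 mm. A picture is of the moment at which its call begins: read the wrist's pose just before it. camera_info takes no time and is no camera call; for the wrist camera it gives the pose at the moment of the call.
- env.job_done(): hands the job in; it is judged then, once.
The state is a dict: "t": time; "joint_pos": joint angles; "joint_velocities": joint speeds; "tau": joint torques, N m; "eef_pos": TCP position; "eef_rot": TCP orientation; "contact_force": force on the tool from outside, world axes, zero at the start; "moment": the same for the moment, N m; "grip_width": opening from 0.0 (shut) to 1.0 (fully open); "grip_force": force on a finger pad.
Only numpy, scipy, OpenCV 4.12 (cv2) and the standard library are available. Lean on these libraries where they do the work, as an engineer would, in place of code of your own. Each camera call takes 0.05 s, during which the arm holds its last target. There are 200 camera calls.

## Working session

There is one attempt and no reset: what is moved stays moved. The work goes in short steps, Python scripts to look and compute and a shell command to move; the robot and the scene stay as the last step left them, time stands still between calls to the robot, and variables do not carry over. Pictures are saved under pics/ and viewed, at most 13 in all, crops included, and the job is handed in when it is done.

```bash
mkdir -p pics; ls; python3 - <<'E'
from plant import env
import cv2
for n in("scene","top"):
    cv2.imwrite(f"pics/{n}0.png",env.snapshot(n)[:,:,::-1])
    print(n,env.camera_info(n))
print(env.state())
E
```

```text
pics
scene {'fx': 395.7652149902701, 'fy': 395.7652149902701, 'cx': 254.1209444251874, 'cy': 192.23366208565, 'R': array([[-0.87884863,  0.47705937, -0.00628037],
       [ 0.36024265,  0.65490077, -0.66432689],
       [-0.31281035, -0.58610523, -0.74741577]]), 't': array([ 0.49668104, -0.20461597,  1.1719859 ])}
top {'fx': 471.28879431595, 'fy': 471.28879431595, 'cx': 258.59742801549544, 'cy': 189.27592635537079, 'R': array([[-1.58420048e-02, -9.99874411e-01,  4.39672244e-04],
       [-9.82020078e-01,  1.54763900e-02, -1.88141029e-01],
       [ 1.88110596e-01, -3.41229805e-03, -9.82141925e-01]]), 't': array([0.05606352, 0.57921525, 1.127761  ])}
{'t': 0.1, 'joint_pos': array([-1.36298625e+00,  3.20205318e-01,  1.56554851e+00, -1.70371675e-05,
        1.25738926e+00, -1.99939873e-02]), 'joint_velocities': array([ 0.00076493, -0.00379636, -0.00331721, -0.00145969,  0.00148731,
       -0.00059422]), 'tau': array([ 3.12410148e-04, -4.13332164e+01, -2.32510078e+01,  7.29597453e-02,
        4.22392460e-02, -5.10220286e-05]), 'eef_pos': array([ 0.12977102, -0.55973944,  0.23522065]), 'eef_rot': array([-7.71038851e-04,  9.93519576e-01,  1.13658486e-01, -8.07577986e-05]), 'contact_force': array([-0.05543771, -0.43118347, -0.23754871]), 'moment': array([-0.04801276, -0.03562631,  0.01776262]), 'grip_force': 0.0, 'grip_width': 0.9976672372469864}
```

View pics/scene0.png

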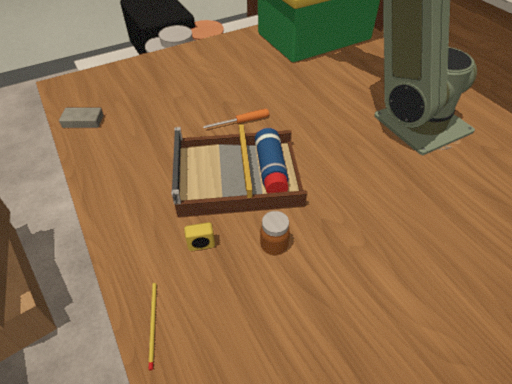

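View pics/top0.png

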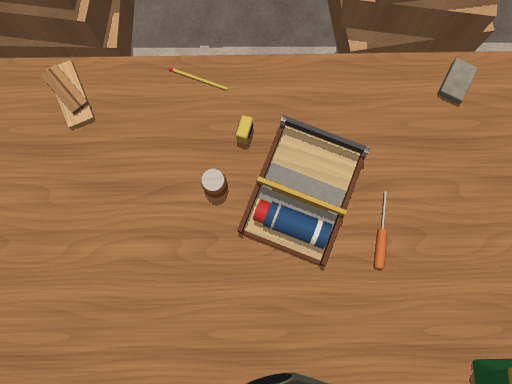

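The can lies on the tray at about (292,223) in the top view. The plate crosses the rack from (260,181) to (345,211). I'll enlarge this area to measure it.

```bash
python3 - <<'E'
import cv2
im=cv2.imread("pics/top0.png")[110:272,225:400]
cv2.imwrite("pics/topc.png",cv2.resize(im,None,fx=3.6,fy=3.6,interpolation=cv2.INTER_CUBIC))
E
```

```text
(no output)
```

View pics/topc.png

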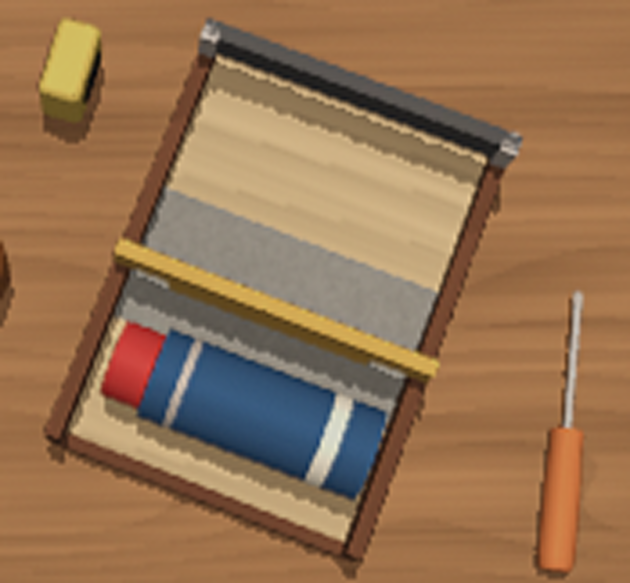

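The crop shows the rack corners, the ramp/landing boundary at (170,190) to (437,292), the post tops at (207,20) and (522,135), and the can from (105,365) to (375,450). I'll fit the rack and can poses to these points and overlay the result.

```bash
cat > h.py <<'E'
import numpy as np, cv2
from plant import env
from scipy.optimize import least_squares
def proj(X,n="top"):
    c=env.camera_info(n); P=np.atleast_2d(X)@c["R"].T+c["t"]
    return np.c_[c["fx"]*P[:,0]/P[:,2]+c["cx"],c["fy"]*P[:,1]/P[:,2]+c["cy"]]
def r2w(p,X):
    X=np.atleast_2d(X).astype(float)/1000; c,s=np.cos(p[2]),np.sin(p[2])
    return np.c_[p[0]+c*X[:,0]-s*X[:,1],p[1]+s*X[:,0]+c*X[:,1],X[:,2]]
def can(x,y,z,d,n=24):  # can outline pts, rack mm, axis turned d rad
    a=np.linspace(0,2*np.pi,n); o=[]
    for yy,r in((-95,33),(65,33),(65,28),(95,28)):
        o.append(np.c_[x+r*np.cos(a)*np.cos(d)-yy*np.sin(d),y+yy*np.cos(d)+r*np.cos(a)*np.sin(d),z+r*np.sin(a)])
    return np.vstack(o)
def canmask(p,c,z):
    m=np.zeros((384,512),np.uint8)
    pts=proj(r2w(p,can(c[0],c[1],z,c[2]))); 
    for k in(slice(0,48),slice(48,96)):
        cv2.fillPoly(m,[cv2.convexHull((pts[k]*16).astype(np.int32))],1,shift=4)
    return m
E
python3 - <<'E'
from h import *
im=cv2.imread("pics/top0.png")
R=np.array([[240,117,86],[240,-117,86],[-70,117,50],[-70,-117,50],[130,105,26],[130,-105,26]])
px=np.array([[207,20],[522,135],[47,432],[352,560],[170,190],[437,292]])/3.6+[225,110]
f=lambda p:(proj(r2w(p,R))-px).ravel()
s=least_squares(f,[.55,-.1,-.3],loss="soft_l1"); p=s.x; print(p,f(p).round(1))
# plate travel: lower top edge corners z=81
for q,y in(((115,252),117),((437,376),-117)):
    t=np.array(q)/3.6+[225,110]
    print("plate x",least_squares(lambda v:(proj(r2w(p,[[v[0],y,81]]))-t).ravel(),[55]).x)
# can
hsv=cv2.cvtColor(im,cv2.COLOR_BGR2HSV)
b=cv2.inRange(hsv,(95,80,30),(130,255,255)); r=cv2.inRange(hsv,(0,170,60),(6,255,255))|cv2.inRange(hsv,(172,170,60),(180,255,255))
roi=np.zeros_like(b); roi[185:265,235:345]=255
m=cv2.morphologyEx((b|r)&roi,cv2.MORPH_CLOSE,np.ones((9,9)))>0
from scipy.optimize import minimize
g=lambda c:(canmask(p,(c[0],c[1],c[2]/100),45).astype(bool)^m).sum()
best=min((minimize(g,x0,method="Nelder-Mead",options=dict(initial_simplex=np.array(x0)+np.array([[0,0,0],[15,0,0],[0,8,0],[0,0,8]]))) for x0 in([-10,0,0],[0,5,-5],[0,-5,5])),key=lambda o:o.fun)
print("can rack x,y mm, yaw crad",best.x,best.fun,m.sum())
np.save("p.npy",p)
big=cv2.resize(im[110:272,225:400],None,fx=3.6,fy=3.6)
def dr(pts,col,cl=True):
    cv2.polylines(big,[((proj(r2w(p,pts))-[225,110]+.5)*3.6).astype(np.int32)],cl,col,1)
dr([[-70,117,50],[240,117,50],[240,-117,50],[-70,-117,50]],(0,255,0))
dr([[-70,105,50],[240,105,50],[240,-105,50],[-70,-105,50]],(0,255,0))
dr([[130,105,26],[130,-105,26]],(0,0,255));dr([[30,105,12],[30,-105,12]],(0,0,255))
c=best.x
for k in range(4): dr(can(c[0],c[1],45,c[2]/100)[24*k:24*k+24],(255,255,0))
cv2.imwrite("pics/ov.png",big)
print("screw etc; can world",r2w(p,[[c[0],c[1],45]]))
E
```

```text
[ 0.49750831 -0.03224785 -0.39454821] [ 0.1 -0.7  0.5  0.5 -1.3  0.5  2.6  0.3 -1.7 -1.   0.2  0. ]
plate x [61.24809703]
plate x [62.11140102]
can rack x,y mm, yaw crad [-0.13534659 -1.93131963  1.47172593] 139.0 1904
screw etc; can world [[ 0.49664098 -0.03397877  0.045     ]]
```

View pics/ov.png

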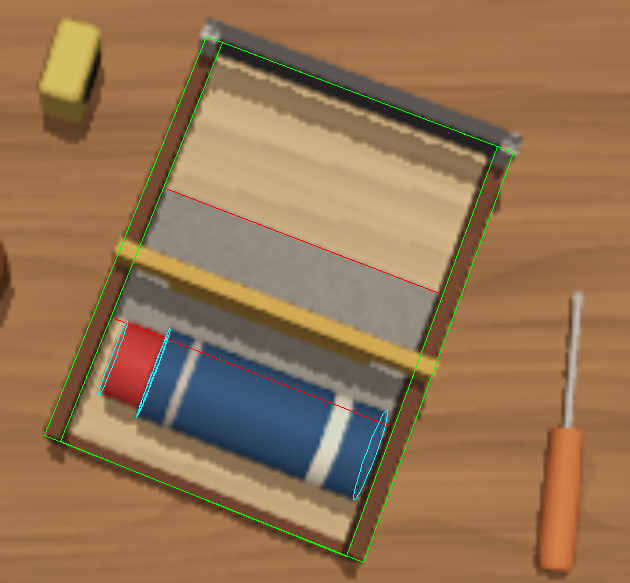

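The overlay matches to about 1 px. The fit puts the can axis at rack x≈0, y≈-2, nearly square, and the plate face at about 60. Next I turn the tool's x axis to rack x while travelling at height.

```bash
cat >> h.py <<'E'
from scipy.spatial.transform import Rotation as Ro
def need(x,y,z):  # rack mm TCP target -> normalised shift and turn; prints
    p=np.load("p.npy"); s=env.state(); q=s["eef_rot"]
    T=Ro.from_quat([q[1],q[2],q[3],q[0]]); W=Ro.from_euler("z",p[2])*Ro.from_euler("x",np.pi)
    d=r2w(p,[[x,y,z]])[0]-s["eef_pos"]
    c,sn=np.cos(p[2]),np.sin(p[2]); e=s["eef_pos"]-[p[0],p[1],0]
    print("t",s["t"],"tcp rack",(1000*np.array([c*e[0]+sn*e[1],-sn*e[0]+c*e[1],e[2]])).round(1),"F",s["contact_force"].round(2))
    print("lin",(T.inv().apply(d)/.2).round(4),"rot",((T.inv()*W).as_rotvec()/np.pi).round(4),"j",s["joint_pos"].round(2))
E
python3 -m inch '[{"rot":[0,0,0.198],"linear":[0.3,-0.33,0],"claw":91},{"rot":[0,0,0.198],"linear":[0.6,-0.66,0],"claw":91},{"rot":[0,0,0.198],"linear":[0.9,-0.97,0],"claw":91},{"rot":[0,0,0.198],"linear":[0.93,-1,0],"claw":91},{"rot":[0,0,0.198],"linear":[0.93,-1,0],"claw":91},{"rot":[0,0,0.198],"linear":[0.93,-1,0],"claw":91},{"rot":[0,0,0.198],"linear":[0.93,-1,0],"claw":91},{"rot":[0,0,0.198],"linear":[0.93,-1,0],"claw":91}]'
python3 -c "
from h import *
need(-57,-2,200)"
```

```text
t: 0.9
eef_pos: [0.266, -0.3231, 0.2359]
eef_rot: [0.0, 0.981, -0.195, -0.0]
contact_force: [-0.2, 0.2, -0.4]
grip_width: 0.995
grip_force: 0.0
t 0.9 tcp rack [-101.9 -357.5  235.9] F [-0.2   0.17 -0.36]
lin [ 0.2281 -1.7772  0.1786] rot [ 0.0002 -0.      0.0006] j [-0.91  0.07  1.89 -0.    1.18  1.05]
```

```bash

python3 -m inch '[{"rot":[0,0,0],"linear":[0.05,-0.25,0],"claw":91},{"rot":[0,0,0],"linear":[0.1,-0.5,0],"claw":91},{"rot":[0,0,0],"linear":[0.15,-0.75,0],"claw":91},{"rot":[0,0,0],"linear":[0.2,-0.95,0],"claw":91},{"rot":[0,0,0],"linear":[0.2,-0.95,0],"claw":91},{"rot":[0,0,0],"linear":[0.2,-0.95,0],"claw":91}]' >/dev/null
python3 -m inch '[{"rot":[0,0,0],"linear":[0.01,-0.22,0],"claw":91},{"rot":[0,0,0],"linear":[0.02,-0.44,0.05],"claw":91},{"rot":[0,0,0],"linear":[0.02,-0.66,0.1],"claw":91},{"rot":[0,0,0],"linear":[0.02,-0.82,0.17],"claw":91},{"rot":[0,0,0],"linear":[0.02,-0.82,0.17],"claw":91},{"rot":[0,0,0],"linear":[0.02,-0.82,0.17],"claw":91}]'
python3 - <<'E'
from h import *
need(-57,-2,52)
env_im=env.snapshot("scene"); cv2.imwrite("pics/s1.png",env_im[80:250,120:340,::-1].repeat(3,0).repeat(3,1))
E
```

```text
t: 2.1
eef_pos: [0.4423, -0.015, 0.2016]
eef_rot: [0.001, 0.981, -0.196, -0.001]
contact_force: [0.6, -0.2, 0.5]
grip_width: 0.997
grip_force: 0.0
t 2.1 tcp rack [-57.6  -5.4 201.6] F [ 0.6  -0.2   0.48]
lin [ 0.0037 -0.0179  0.7478] rot [ 0.0005  0.0003 -0.0003] j [-0.06  0.14  1.9  -0.    1.1   1.91]
```

View pics/s1.png

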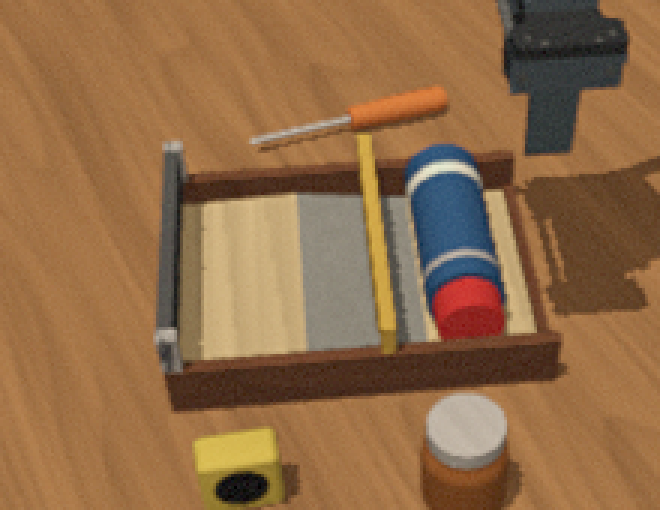

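The gripper hangs clear above and behind the can, which still lies on the tray at (455,240). I'll lower it straight down behind the can.

```bash

python3 -m inch '[{"rot":[0,0,0],"linear":[0,-0.015,0.15],"claw":91},{"rot":[0,0,0],"linear":[0,-0.015,0.3],"claw":91},{"rot":[0,0,0],"linear":[0,-0.015,0.45],"claw":91},{"rot":[0,0,0],"linear":[0,-0.015,0.55],"claw":91},{"rot":[0,0,0],"linear":[0,-0.015,0.65],"claw":91},{"rot":[0,0,0],"linear":[0,-0.015,0.71],"claw":91},{"rot":[0,0,0],"linear":[0,-0.015,0.74],"claw":91},{"rot":[0,0,0],"linear":[0,-0.015,0.74],"claw":91},{"rot":[0,0,0],"linear":[0,-0.015,0.74],"claw":91}]'
python3 - <<'E'
from h import *
need(131,-2,62)
im=env.snapshot("top"); cv2.imwrite("pics/t1.png",cv2.resize(im[110:272,225:400,::-1],None,fx=3.6,fy=3.6))
E
```

```text
t: 3.05
eef_pos: [0.4442, -0.0115, 0.0546]
eef_rot: [-0.0, 0.98, -0.197, 0.001]
contact_force: [0.4, 0.1, 0.2]
grip_width: 0.998
grip_force: 0.0
t 3.05 tcp rack [-57.2  -1.3  54.6] F [0.37 0.06 0.19]
lin [ 0.9411  0.0023 -0.0354] rot [-0.0001 -0.0005 -0.0003] j [-0.05  0.33  2.1  -0.    0.71  1.92]
```

View pics/t1.png

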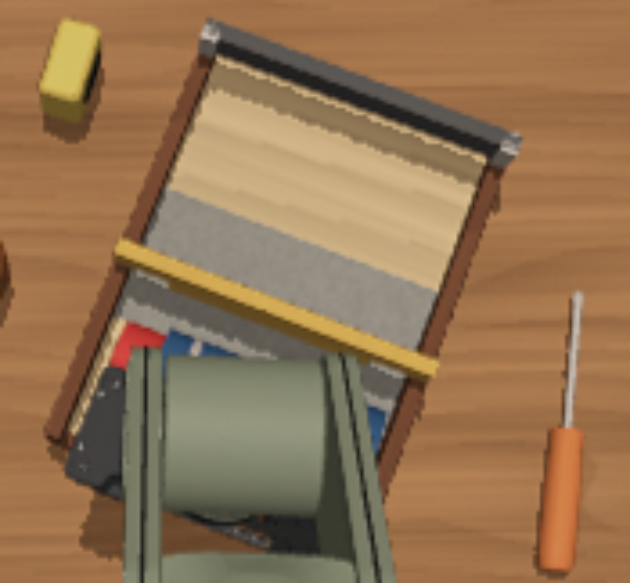

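The gripper is seated behind the can with nothing else disturbed, and the plate is still at (115,252) to (437,376). I'll begin the slow push at 10 mm/s.

```bash

python3 -m inch '[{"rot":[0,0,0],"linear":[0.005,0,0],"claw":91},{"rot":[0,0,0],"linear":[0.01,0,0],"claw":91},{"rot":[0,0,0],"linear":[0.015,0,0],"claw":91},{"rot":[0,0,0],"linear":[0.02,0,0],"claw":91},{"rot":[0,0,0],"linear":[0.025,0,0],"claw":91},{"rot":[0,0,0],"linear":[0.03,0,0],"claw":91},{"rot":[0,0,0],"linear":[0.035,0,0],"claw":91},{"rot":[0,0,0],"linear":[0.04,0,0],"claw":91},{"rot":[0,0,0],"linear":[0.045,0,0],"claw":91},{"rot":[0,0,0],"linear":[0.05,0,0],"claw":91},{"rot":[0,0,0],"linear":[0.055,0,0],"claw":91},{"rot":[0,0,0],"linear":[0.06,0,0],"claw":91},{"rot":[0,0,0],"linear":[0.065,0,0],"claw":91},{"rot":[0,0,0],"linear":[0.07,0,0],"claw":91},{"rot":[0,0,0],"linear":[0.075,0,0],"claw":91},{"rot":[0,0,0],"linear":[0.08,0,0],"claw":91},{"rot":[0,0,0],"linear":[0.085,0,0],"claw":91},{"rot":[0,0,0],"linear":[0.09,0,0],"claw":91},{"rot":[0,0,0],"linear":[0.095,0,0],"claw":91},{"rot":[0,0,0],"linear":[0.1,0,0],"claw":91}]'
python3 -m inch '[{"rot":[0,0,0],"linear":[0.005,0,0],"claw":91},{"rot":[0,0,0],"linear":[0.01,0,0],"claw":91},{"rot":[0,0,0],"linear":[0.015,0,0],"claw":91},{"rot":[0,0,0],"linear":[0.02,0,0],"claw":91},{"rot":[0,0,0],"linear":[0.025,0,0],"claw":91},{"rot":[0,0,0],"linear":[0.03,0,0],"claw":91},{"rot":[0,0,0],"linear":[0.035,0,0],"claw":91},{"rot":[0,0,0],"linear":[0.04,0,0],"claw":91},{"rot":[0,0,0],"linear":[0.045,0,0],"claw":91},{"rot":[0,0,0],"linear":[0.05,0,0],"claw":91},{"rot":[0,0,0],"linear":[0.055,0,0],"claw":91},{"rot":[0,0,0],"linear":[0.06,0,0],"claw":91},{"rot":[0,0,0],"linear":[0.065,0,0],"claw":91},{"rot":[0,0,0],"linear":[0.07,0,0],"claw":91},{"rot":[0,0,0],"linear":[0.075,0,0],"claw":91},{"rot":[0,0,0],"linear":[0.08,0,0],"claw":91},{"rot":[0,0,0],"linear":[0.085,0,0],"claw":91},{"rot":[0,0,0],"linear":[0.09,0,0],"claw":91},{"rot":[0,0,0],"linear":[0.095,0,0],"claw":91},{"rot":[0,0,0],"linear":[0.1,0,0],"claw":91}]' >/dev/null
python3 - <<'E'
from h import *
need(131,-2,62)
im=env.snapshot("scene")[80:250,120:340,::-1]; im2=env.snapshot("top")[110:272,225:400,::-1]
a=cv2.resize(im,(399,308));b=cv2.resize(im2,(399,369))
cv2.imwrite("pics/s2.png",np.hstack([cv2.copyMakeBorder(a,0,61,0,0,0),b]))
E
```

```text
t: 5.1
eef_pos: [0.4622, -0.0183, 0.054]
eef_rot: [0.0, 0.981, -0.196, 0.0]
contact_force: [-0.6, 0.3, -0.3]
grip_width: 0.995
grip_force: 0.1
t 7.1 tcp rack [-20.3  -0.9  53.8] F [-6.96  5.26  8.23]
lin [ 0.7564  0.0052 -0.0449] rot [ 0.0002  0.0016 -0.0001] j [-0.08  0.37  2.02  0.    0.75  1.89]
```

View pics/s2.png

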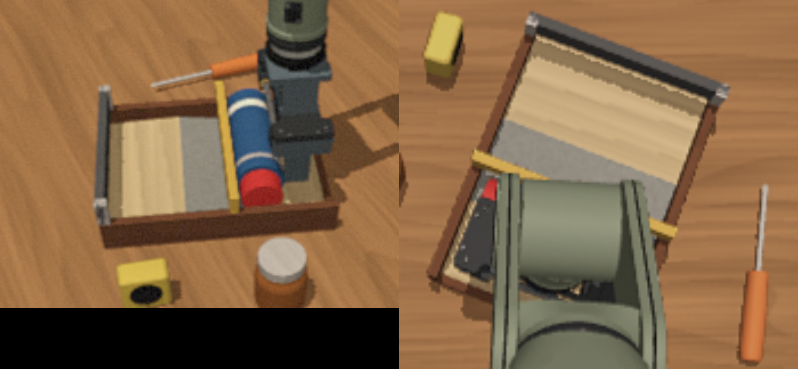

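The can has met the plate and the plate hasn't moved. The force is now 8.7 N back and 8.2 N up on the tool. A vertical finger face on the equator jams the roll by friction, with a friction angle near 41°. The cure is to contact the can below its axis, so I'll tilt the fingers tip-forward about 22° while staying in contact. First I check the settled state.

```bash
python3 - <<'E'
from h import *
need(-23,-2,42.5)
p=np.load("p.npy")
# sanity: which sign of tool-y turn tips fingers forward (+rack x)?
W=Ro.from_euler("z",p[2])*Ro.from_euler("x",np.pi)
for s in(1,-1):
    z=(W*Ro.from_rotvec([0,s*np.radians(22),0])).apply([0,0,1]); print(s,(np.cos(p[2])*z[0]+np.sin(p[2])*z[1]).round(3),z[2].round(3))
E
```

```text
t 7.2 tcp rack [-20.3  -0.9  53.8] F [-6.25  3.52  6.17]
lin [-0.013   0.0055  0.0565] rot [ 0.0002  0.0016 -0.0001] j [-0.08  0.37  2.02  0.    0.75  1.89]
1 0.375 -0.927
-1 -0.375 -0.927
```

```bash

python3 -m inch '[{"rot":[0,0.008,0],"linear":[-0.0015,0,0.0036],"claw":91},{"rot":[0,0.016,0],"linear":[-0.003,0,0.0072],"claw":91},{"rot":[0,0.024,0],"linear":[-0.0045,0,0.011],"claw":91},{"rot":[0,0.032,0],"linear":[-0.006,0,0.0145],"claw":91},{"rot":[0,0.04,0],"linear":[-0.0075,0,0.018],"claw":91},{"rot":[0,0.048,0],"linear":[-0.009,0,0.022],"claw":91},{"rot":[0,0.056,0],"linear":[-0.0105,0,0.0255],"claw":91},{"rot":[0,0.064,0],"linear":[-0.012,0,0.029],"claw":91},{"rot":[0,0.072,0],"linear":[-0.0135,0,0.0325],"claw":91},{"rot":[0,0.08,0],"linear":[-0.015,0,0.036],"claw":91}]'
python3 - <<'E'
from h import *
need(-23,-2,42.5)
E
```

```text
t: 8.2
eef_pos: [0.4768, -0.0249, 0.0464]
eef_rot: [0.025, 0.973, -0.194, 0.122]
contact_force: [-2.2, -0.6, 1.4]
grip_width: 0.998
grip_force: 1.1
t 8.2 tcp rack [-21.9  -1.2  46.4] F [-2.16 -0.64  1.39]
lin [-0.0099  0.0042  0.0174] rot [ 0.0003 -0.0798 -0.    ] j [-0.02  0.31  2.21 -0.24  0.4   2.16]
```

```bash

python3 -m inch '[{"rot":[0,0.007,0],"linear":[-0.0023,0,0.0032],"claw":91},{"rot":[0,0.014,0],"linear":[-0.0046,0,0.0064],"claw":91},{"rot":[0,0.021,0],"linear":[-0.0069,0,0.0096],"claw":91},{"rot":[0,0.028,0],"linear":[-0.0092,0,0.0128],"claw":91},{"rot":[0,0.035,0],"linear":[-0.0115,0,0.016],"claw":91},{"rot":[0,0.042,0],"linear":[-0.0137,0,0.0192],"claw":91}]'
python3 - <<'E'
from h import *
need(-23,-2,42.5)
E
```

```text
t: 8.8
eef_pos: [0.4771, -0.026, 0.0455]
eef_rot: [0.035, 0.964, -0.19, 0.184]
contact_force: [-1.2, 1.3, 0.0]
grip_width: 1.003
grip_force: 1.0
t 8.8 tcp rack [-21.3  -2.1  45.5] F [-1.2   1.31  0.02]
lin [-0.0136 -0.0004  0.011 ] rot [-0.0013 -0.1197  0.0016] j [ 0.01  0.3   2.29 -0.62  0.24  2.56]
```

The tilt works: the can has moved about 3 mm up with little force. Joint 6 has reached its limit, though, so I ease the tilt back to about 19° while advancing.

```bash

python3 -m inch '[{"rot":[0,-0.002,0],"linear":[0.0043,0,0.0024],"claw":91},{"rot":[0,-0.004,0],"linear":[0.0086,0,0.0048],"claw":91},{"rot":[0,-0.006,0],"linear":[0.013,0,0.0072],"claw":91},{"rot":[0,-0.009,0],"linear":[0.0172,0,0.0096],"claw":91},{"rot":[0,-0.011,0],"linear":[0.0215,0,0.012],"claw":91},{"rot":[0,-0.013,0],"linear":[0.0258,0,0.0143],"claw":91},{"rot":[0,-0.015,0],"linear":[0.03,0,0.0167],"claw":91},{"rot":[0,-0.017,0],"linear":[0.0344,0,0.0191],"claw":91}]'
python3 - <<'E'
from h import *
need(-15,-2,44.5)
E
```

```text
t: 9.6
eef_pos: [0.4844, -0.0295, 0.0448]
eef_rot: [0.03, 0.968, -0.192, 0.157]
contact_force: [-3.1, 1.7, 1.7]
grip_width: 1.001
grip_force: 1.6
t 9.6 tcp rack [-13.2  -2.5  44.8] F [-3.11  1.65  1.74]
lin [-0.0091 -0.0023 -0.0012] rot [-0.0011 -0.1024  0.0008] j [-0.01  0.31  2.24 -0.39  0.31  2.31]
```

Now moving cleanly at 3.5 N. I'll continue up the ramp at 15 mm/s.

```bash

python3 -m inch '[{"rot":[0,0,0],"linear":[0.0075,0,0.0014],"claw":91},{"rot":[0,0,0],"linear":[0.015,0,0.0028],"claw":91},{"rot":[0,0,0],"linear":[0.0225,0,0.0042],"claw":91},{"rot":[0,0,0],"linear":[0.03,0,0.0056],"claw":91},{"rot":[0,0,0],"linear":[0.0375,0,0.007],"claw":91},{"rot":[0,0,0],"linear":[0.045,0,0.0084],"claw":91},{"rot":[0,0,0],"linear":[0.0525,0,0.0098],"claw":91},{"rot":[0,0,0],"linear":[0.06,0,0.0112],"claw":91},{"rot":[0,0,0],"linear":[0.0675,0,0.0126],"claw":91},{"rot":[0,0,0],"linear":[0.075,0,0.014],"claw":91}]'
python3 - <<'E'
from h import *
need(3,-2,47)
im=env.snapshot("scene")[80:250,120:340,::-1]; im2=env.snapshot("top")[110:272,225:400,::-1]
a=cv2.resize(im,(399,308));b=cv2.resize(im2,(399,369))
cv2.imwrite("pics/s3.png",np.hstack([cv2.copyMakeBorder(a,0,61,0,0,0),b]))
E
```

```text
t: 10.6
eef_pos: [0.4987, -0.0352, 0.0471]
eef_rot: [0.03, 0.968, -0.192, 0.158]
contact_force: [-3.2, 1.1, 2.4]
grip_width: 1.0
grip_force: 1.6
t 10.6 tcp rack [ 2.2 -2.2 47.1] F [-3.2   1.14  2.4 ]
lin [ 0.0035 -0.0012  0.0017] rot [-0.0012 -0.1028  0.0008] j [-0.02  0.32  2.21 -0.36  0.32  2.26]
```

View pics/s3.png

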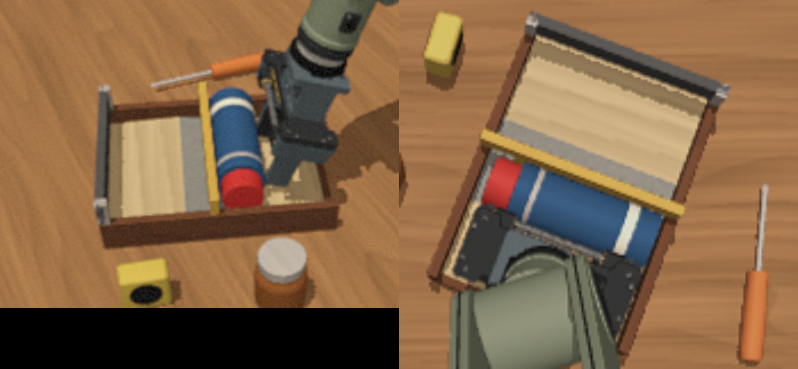

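The can is square against the plate and drives it: the plate has moved to (483,135) to (683,213) in the right view. I'll continue.

```bash

python3 -m inch '[{"rot":[0,0,0],"linear":[0.0075,0,0.0014],"claw":91},{"rot":[0,0,0],"linear":[0.015,0,0.0028],"claw":91},{"rot":[0,0,0],"linear":[0.0225,0,0.0042],"claw":91},{"rot":[0,0,0],"linear":[0.03,0,0.0056],"claw":91},{"rot":[0,0,0],"linear":[0.0375,0,0.007],"claw":91},{"rot":[0,0,0],"linear":[0.045,0,0.0084],"claw":91},{"rot":[0,0,0],"linear":[0.0525,0,0.0098],"claw":91},{"rot":[0,0,0],"linear":[0.06,0,0.0112],"claw":91},{"rot":[0,0,0],"linear":[0.0675,0,0.0126],"claw":91},{"rot":[0,0,0],"linear":[0.075,0,0.014],"claw":91},{"rot":[0,0,0],"linear":[0.0825,0,0.0154],"claw":91},{"rot":[0,0,0],"linear":[0.09,0,0.0168],"claw":91},{"rot":[0,0,0],"linear":[0.0975,0,0.0182],"claw":91},{"rot":[0,0,0],"linear":[0.105,0,0.0196],"claw":91},{"rot":[0,0,0],"linear":[0.1125,0,0.021],"claw":91},{"rot":[0,0,0],"linear":[0.12,0,0.0224],"claw":91},{"rot":[0,0,0],"linear":[0.1275,0,0.0238],"claw":91},{"rot":[0,0,0],"linear":[0.135,0,0.0252],"claw":91},{"rot":[0,0,0],"linear":[0.1425,0,0.0266],"claw":91},{"rot":[0,0,0],"linear":[0.15,0,0.028],"claw":91}]'
python3 - <<'E'
from h import *
need(62,-2,55)
E
```

```text
t: 12.7
eef_pos: [0.5266, -0.0467, 0.0513]
eef_rot: [0.03, 0.968, -0.192, 0.158]
contact_force: [-4.3, 1.3, 2.1]
grip_width: 0.996
grip_force: 1.6
t 12.7 tcp rack [32.4 -2.2 51.3] F [-4.26  1.29  2.11]
lin [ 0.146  -0.0005  0.0293] rot [-0.0012 -0.1027  0.0008] j [-0.05  0.35  2.14 -0.3   0.36  2.18]
```

```bash

python3 -m inch '[{"rot":[0,0,0],"linear":[0.0075,0,0.0014],"claw":91},{"rot":[0,0,0],"linear":[0.015,0,0.0028],"claw":91},{"rot":[0,0,0],"linear":[0.0225,0,0.0042],"claw":91},{"rot":[0,0,0],"linear":[0.03,0,0.0056],"claw":91},{"rot":[0,0,0],"linear":[0.0375,0,0.007],"claw":91},{"rot":[0,0,0],"linear":[0.045,0,0.0084],"claw":91},{"rot":[0,0,0],"linear":[0.0525,0,0.0098],"claw":91},{"rot":[0,0,0],"linear":[0.06,0,0.0112],"claw":91},{"rot":[0,0,0],"linear":[0.0675,0,0.0126],"claw":91},{"rot":[0,0,0],"linear":[0.075,0,0.014],"claw":91},{"rot":[0,0,0],"linear":[0.0825,0,0.0154],"claw":91},{"rot":[0,0,0],"linear":[0.09,0,0.0168],"claw":91},{"rot":[0,0,0],"linear":[0.0975,0,0.0182],"claw":91},{"rot":[0,0,0],"linear":[0.105,0,0.0196],"claw":91},{"rot":[0,0,0],"linear":[0.1125,0,0.021],"claw":91},{"rot":[0,0,0],"linear":[0.12,0,0.0224],"claw":91},{"rot":[0,0,0],"linear":[0.1275,0,0.0238],"claw":91},{"rot":[0,0,0],"linear":[0.135,0,0.0252],"claw":91},{"rot":[0,0,0],"linear":[0.1425,0,0.0266],"claw":91},{"rot":[0,0,0],"linear":[0.15,0,0.028],"claw":91}]'
python3 - <<'E'
from h import *
need(129,-2,58)
im2=env.snapshot("top")[110:272,225:400,::-1]
cv2.imwrite("pics/s4.png",cv2.resize(im2,None,fx=3,fy=3))
E
```

```text
t: 14.7
eef_pos: [0.5546, -0.0583, 0.0555]
eef_rot: [0.03, 0.968, -0.192, 0.158]
contact_force: [-4.2, 1.1, 1.7]
grip_width: 0.998
grip_force: 1.6
t 14.7 tcp rack [62.7 -2.1 55.5] F [-4.2   1.05  1.66]
lin [0.3183 0.0005 0.0934] rot [-0.0012 -0.1028  0.0008] j [-0.07  0.38  2.08 -0.26  0.39  2.11]
```

View pics/s4.png

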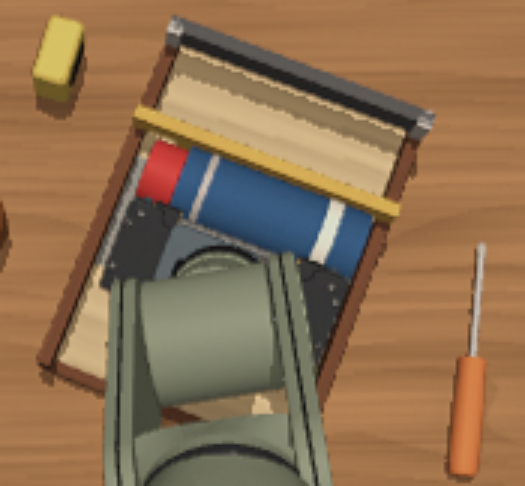

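Square and tracking: the plate is at (140,115) to (395,210), still against the can. Next is the crest: finish the ramp, then go level.

```bash

python3 -m inch '[{"rot":[0,0,0],"linear":[0.0075,0,0.0014],"claw":91},{"rot":[0,0,0],"linear":[0.015,0,0.0028],"claw":91},{"rot":[0,0,0],"linear":[0.0225,0,0.0042],"claw":91},{"rot":[0,0,0],"linear":[0.03,0,0.0056],"claw":91},{"rot":[0,0,0],"linear":[0.0375,0,0.007],"claw":91},{"rot":[0,0,0],"linear":[0.045,0,0.0084],"claw":91},{"rot":[0,0,0],"linear":[0.0525,0,0.0098],"claw":91},{"rot":[0,0,0],"linear":[0.06,0,0.0112],"claw":91},{"rot":[0,0,0],"linear":[0.067,0,0.0135],"claw":91},{"rot":[0,0,0],"linear":[0.074,0,0.016],"claw":91},{"rot":[0,0,0],"linear":[0.081,0,0.0183],"claw":91},{"rot":[0,0,0],"linear":[0.088,0,0.0207],"claw":91},{"rot":[0,0,0],"linear":[0.095,0,0.023],"claw":91},{"rot":[0,0,0],"linear":[0.102,0,0.0254],"claw":91},{"rot":[0,0,0],"linear":[0.109,0,0.0278],"claw":91},{"rot":[0,0,0],"linear":[0.116,0,0.0301],"claw":91},{"rot":[0,0,0],"linear":[0.123,0,0.0325],"claw":91},{"rot":[0,0,0],"linear":[0.13,0,0.0349],"claw":91},{"rot":[0,0,0],"linear":[0.137,0,0.0372],"claw":91},{"rot":[0,0,0],"linear":[0.144,0,0.0396],"claw":91}]'
python3 - <<'E'
from h import *
need(129,-2,58)
E
```

```text
t: 16.75
eef_pos: [0.5821, -0.0697, 0.0571]
eef_rot: [0.03, 0.968, -0.192, 0.158]
contact_force: [-2.1, 1.1, 0.3]
grip_width: 0.997
grip_force: 0.9
t 16.75 tcp rack [92.5 -2.  57.1] F [-2.08  1.11  0.28]
lin [0.1744 0.0006 0.0537] rot [-0.0012 -0.1028  0.0008] j [-0.09  0.41  2.01 -0.22  0.42  2.06]
```

```bash

python3 -m inch '[{"rot":[0,0,0],"linear":[0.007,0,0.0024],"claw":91},{"rot":[0,0,0],"linear":[0.014,0,0.0048],"claw":91},{"rot":[0,0,0],"linear":[0.021,0,0.0072],"claw":91},{"rot":[0,0,0],"linear":[0.028,0,0.0096],"claw":91},{"rot":[0,0,0],"linear":[0.035,0,0.012],"claw":91},{"rot":[0,0,0],"linear":[0.042,0,0.0144],"claw":91},{"rot":[0,0,0],"linear":[0.049,0,0.0168],"claw":91},{"rot":[0,0,0],"linear":[0.056,0,0.0192],"claw":91},{"rot":[0,0,0],"linear":[0.063,0,0.0216],"claw":91},{"rot":[0,0,0],"linear":[0.07,0,0.024],"claw":91},{"rot":[0,0,0],"linear":[0.077,0,0.0264],"claw":91},{"rot":[0,0,0],"linear":[0.084,0,0.0288],"claw":91},{"rot":[0,0,0],"linear":[0.091,0,0.0312],"claw":91},{"rot":[0,0,0],"linear":[0.098,0,0.0336],"claw":91},{"rot":[0,0,0],"linear":[0.105,0,0.036],"claw":91},{"rot":[0,0,0],"linear":[0.112,0,0.0384],"claw":91},{"rot":[0,0,0],"linear":[0.119,0,0.0408],"claw":91},{"rot":[0,0,0],"linear":[0.126,0,0.0432],"claw":91},{"rot":[0,0,0],"linear":[0.133,0,0.0456],"claw":91},{"rot":[0,0,0],"linear":[0.14,0,0.048],"claw":91}]'
python3 -m inch '[{"rot":[0,0,0],"linear":[0.004,0,0.0013],"claw":91},{"rot":[0,0,0],"linear":[0.008,0,0.0026],"claw":91},{"rot":[0,0,0],"linear":[0.012,0,0.004],"claw":91},{"rot":[0,0,0],"linear":[0.016,0,0.0053],"claw":91},{"rot":[0,0,0],"linear":[0.02,0,0.0066],"claw":91}]'
python3 - <<'E'
from h import *
need(129,-2,58)
E
```

```text
t: 18.75
eef_pos: [0.6095, -0.0809, 0.0569]
eef_rot: [0.03, 0.968, -0.192, 0.158]
contact_force: [-2.2, 1.3, 0.4]
grip_width: 0.999
grip_force: 0.9
t: 19.25
eef_pos: [0.6133, -0.0826, 0.0569]
eef_rot: [0.03, 0.968, -0.192, 0.158]
contact_force: [-1.4, 0.8, 0.5]
grip_width: 0.997
grip_force: 0.9
t 19.25 tcp rack [126.2  -1.9  56.9] F [-1.39  0.82  0.51]
lin [ 0.0148  0.0004 -0.0008] rot [-0.0012 -0.1027  0.0008] j [-0.11  0.44  1.94 -0.2   0.45  2.02]
```

Expected stop is within 2 to 5 mm. I'll make small slow steps and watch the force.

```bash

python3 -m inch '[{"rot":[0,0,0],"linear":[0.003,0,0.001],"claw":91},{"rot":[0,0,0],"linear":[0.006,0,0.002],"claw":91},{"rot":[0,0,0],"linear":[0.009,0,0.003],"claw":91},{"rot":[0,0,0],"linear":[0.012,0,0.004],"claw":91}]' | grep -E "eef_pos|contact"
python3 -m inch '[{"rot":[0,0,0],"linear":[0.003,0,0.001],"claw":91},{"rot":[0,0,0],"linear":[0.006,0,0.002],"claw":91},{"rot":[0,0,0],"linear":[0.009,0,0.003],"claw":91}]' | grep -E "eef_pos|contact"
python3 - <<'E'
from h import *
need(129,-2,58)
E
```

```text
eef_pos: [0.6156, -0.0835, 0.0569]
contact_force: [-1.8, 0.9, 1.1]
eef_pos: [0.6162, -0.0839, 0.0564]
contact_force: [-5.1, 4.2, 2.3]
t 19.95 tcp rack [129.5  -2.1  56.4] F [-5.09  4.21  2.33]
lin [ 0.0003 -0.0004 -0.0083] rot [-0.0011 -0.1019  0.0007] j [-0.11  0.45  1.93 -0.19  0.46  2.01]
```

The force rises at TCP x≈129.5, which matches the expected stop. I'll press slightly more to confirm and look.

```bash

python3 -m inch '[{"rot":[0,0,0],"linear":[0.003,0,0.001],"claw":91},{"rot":[0,0,0],"linear":[0.006,0,0.002],"claw":91},{"rot":[0,0,0],"linear":[0.006,0,0.002],"claw":91}]' | grep -E "eef_pos|contact"
python3 - <<'E'
from h import *
need(129,-2,58)
im=env.snapshot("scene")[80:250,120:340,::-1]; im2=env.snapshot("top")[110:272,225:400,::-1]
a=cv2.resize(im,(399,308));b=cv2.resize(im2,(399,369))
cv2.imwrite("pics/s5.png",np.hstack([cv2.copyMakeBorder(a,0,61,0,0,0),b]))
E
```

```text
eef_pos: [0.6164, -0.0841, 0.056]
contact_force: [-6.3, 3.4, 2.1]
t 20.25 tcp rack [129.7  -2.2  56. ] F [-6.26  3.41  2.12]
lin [ 0.     -0.001  -0.0107] rot [-0.0009 -0.1012  0.0007] j [-0.11  0.45  1.93 -0.19  0.46  2.01]
```

View pics/s5.png

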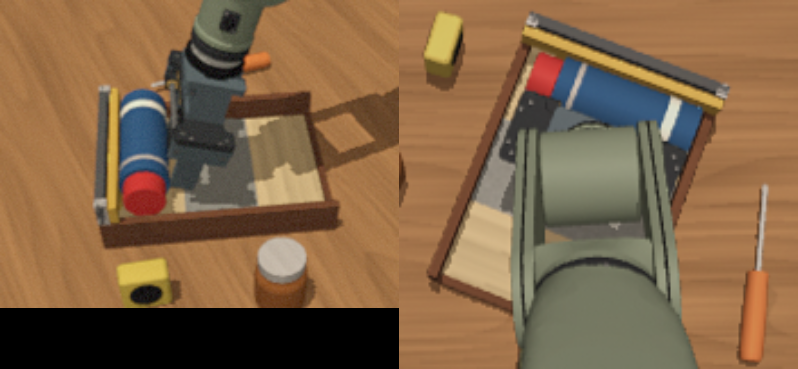

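The plate stands against its end posts (left view x≈113; right view (525,38) to (722,105)) with the can square against it. I'll withdraw slowly backwards, then up.

```bash

python3 -m inch '[{"rot":[0,0,0],"linear":[-0.002,0,-0.0007],"claw":91},{"rot":[0,0,0],"linear":[-0.004,0,-0.0013],"claw":91},{"rot":[0,0,0],"linear":[-0.006,0,-0.002],"claw":91},{"rot":[0,0,0],"linear":[-0.008,0,-0.0027],"claw":91},{"rot":[0,0,0],"linear":[-0.01,0,-0.0033],"claw":91},{"rot":[0,0,0],"linear":[-0.012,0,-0.004],"claw":91},{"rot":[0,0,0],"linear":[-0.015,0,-0.005],"claw":91},{"rot":[0,0,0],"linear":[-0.02,0,-0.0067],"claw":91},{"rot":[0,0,0],"linear":[-0.03,0,-0.01],"claw":91},{"rot":[0,0,0],"linear":[-0.05,0,-0.0167],"claw":91},{"rot":[0,0,0],"linear":[-0.08,0,-0.0267],"claw":91},{"rot":[0,0,0],"linear":[-0.12,0,-0.04],"claw":91},{"rot":[0,0,0],"linear":[-0.16,0,-0.0533],"claw":91},{"rot":[0,0,0],"linear":[-0.19,0,-0.0633],"claw":91},{"rot":[0,0,0],"linear":[-0.19,0,-0.0633],"claw":91}]'
python3 -m inch '[{"rot":[0,0,0],"linear":[0.03,0,-0.1],"claw":91},{"rot":[0,0,0],"linear":[0.06,0,-0.2],"claw":91},{"rot":[0,0,0],"linear":[0.03,0,-0.4],"claw":91},{"rot":[0,0,0],"linear":[-0.05,0,-0.6],"claw":91},{"rot":[0,0,0],"linear":[-0.15,0,-0.8],"claw":91},{"rot":[0,0,0],"linear":[-0.3,0,-0.9],"claw":91},{"rot":[0,0,0],"linear":[-0.4,0,-0.95],"claw":91},{"rot":[0,0,0],"linear":[-0.4,0,-0.95],"claw":91}]'
python3 - <<'E'
from h import *
im=env.snapshot("scene")[80:250,120:340,::-1]; im2=env.snapshot("top")[110:272,225:400,::-1]
a=cv2.resize(im,(399,308));b=cv2.resize(im2,(399,369))
cv2.imwrite("pics/s6.png",np.hstack([cv2.copyMakeBorder(a,0,61,0,0,0),b]))
E
```

```text
t: 21.85
eef_pos: [0.5803, -0.069, 0.0568]
eef_rot: [0.03, 0.968, -0.192, 0.157]
contact_force: [0.3, 0.1, -0.6]
grip_width: 0.998
grip_force: 0.0
t: 22.65
eef_pos: [0.4535, -0.0173, 0.2125]
eef_rot: [0.029, 0.968, -0.192, 0.158]
contact_force: [1.0, -0.5, -0.4]
grip_width: 0.997
grip_force: 0.0
```

View pics/s6.png

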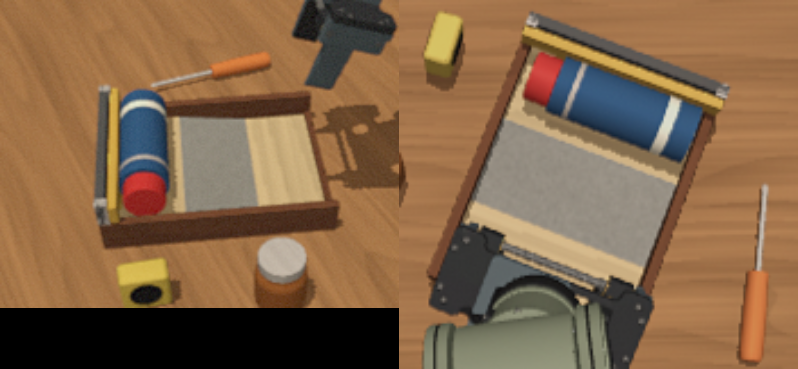

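The can rests square against the plate, the plate is at its end stop, the arm is clear, and the jar, tape and driver are where they were. I'm handing in.

```bash
python3 -m inch '[{"rot":[0,0,0],"linear":[0,0,0],"claw":91},{"rot":[0,0,0],"linear":[0,0,0],"claw":91}]' >/dev/null; python3 -c "
from plant import env
print(env.job_done())"
```

```text
the job is handed in; nothing more can be done
None
```

The job is handed in: the can lies square against the yellow plate on the landing, the plate is at its end stop, the arm is clear, and the jar, tape and driver have not moved (about 23 s used; the hand-in returned no verdict).

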